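# Hold a battery tester's selector in load test

### The job

Put the battery under load test. The charger's circuit breaker has tripped: with the selector still at off, push its popped-out plunger fully home until it latches, then turn the selector clockwise past the slow-charge and fast-charge clicks into the third, spring-return test position and finish while your fingers are still holding it there against its spring, not letting go, so that the meter can be read. Leave the pliers, the black tape and the jar that stand around the charger where they are.

Things in the scene. Friction and masses are not known exactly. Their poses are not given: they have to be found in the camera images.
- charger: Grey battery charger and tester, 200 deep x 260 wide x 135 mm high, fixed; origin: centre of its underside, x to its rear, y to its left, z up. A handle at the rear stands to 172 mm. A battery (213 x 181 mm, 210 mm high with clamps), fixed to it, stands 285 mm to its left and 100 mm to its rear; a socket strip lies right behind it.
- breaker_top (a point): Centre of the flat end of the breaker's plunger, a white button 12 mm across in a steel neck (18 mm across, nut 25 mm across) on the panel. Axes as the panel's: it is pushed along -z. Popped out, the end stands 18 mm above the panel's face and 12 mm above the neck; latched in, 10 mm and 4 mm.
- breaker (a joint): Travel of the breaker's plunger in m: 0 popped out, 0.008 fully in (hard stop). Over-centre spring: it resists with up to 7 N in the first half of the stroke, snaps through past half way and then stays in by itself.
- selector_bar: Black bar grip of the selector, 52 long x 12 wide x 24 mm high, on a round skirt 54 mm across and 8 mm high; its top is 32 mm above the panel's face. Origin: on the dial's axis at the bar's underside. x along the bar to its white-lined pointer end (turns with the dial), z out of the panel. At off x points 0.675 rad to the left of up the slope.
- selector_grip (a point): Centre of the bar grip, on the dial's axis, 20 mm above the panel's face, 12 mm above the skirt and 12 mm below the top of the bar.
- selector (a joint): Angle of the selector in rad, growing clockwise looking onto the panel: 0 off, clicks at 0.45 (slow charge) and 0.90 (fast charge), third position (load test) at 1.35, hard stop 1.40. A click takes about 0.07 N m; the first two positions stay. Past the second a return spring grows to 0.3 N m at the third; let go there, it springs back to 0.90.
- pliers: Combination pliers with red grips, 52 x 166 x 12 mm, lying loose to the right of the charger; origin under their centre, y along them towards the grips. The jaws point to the charger.
- black_tape: Roll of black tape, 53 mm across, 19 mm high, lying flat, loose to the right of the charger; origin: centre of its underside.
- clear_jar: Clear jar with green cap, 69 mm across, 84 mm high, standing loose by the front left corner of the charger; origin: centre of its underside.
- panel: The charger's dark control panel, 240 x 164 mm, sloping 20 degrees: it rises away from the robot at yaw 0. Origin: its middle, 2 mm under its face; x up the slope, y to the charger's left, z out of the panel. It carries a round meter (upper left, 10 mm high), the breaker (lower left) and the selector (right).

How it is judged (in metres and radians):
On the way, in this order (a step that is already met when the one before it is completed fails the run):
1. the breaker's plunger is latched in while the selector is at off (value of joint breaker above 0.0065 m and value of joint selector below 0.2 rad), for 0.2 s.
2. the selector is turned into the third position (value of joint breaker above 0.0065 m and value of joint selector above 1.2 rad), for 0.3 s.
At the end, for the whole second after the job is handed in: The fingers hold the selector in the third, spring-return position (within 0.15 rad of 1.35 rad, touching its bar with more than 1 N) through the last second, and the breaker's plunger is latched in (at least 6.5 of its 8 mm) (all of step 2 and contact force between the fingers and selector_bar above 1 N); the arm keeps its last pose, push and grip.
It fails at once if the selector is turned away from off while the breaker is still out (value of joint selector above 0.3 rad and value of joint breaker below 0.0065 m).
It fails at once if the pliers are shifted by more than 30 mm (distance of pliers from where it was at the start of the episode above 0.03 m).
It fails at once if the roll of tape is shifted by more than 30 mm (distance of black_tape from where it was at the start of the episode above 0.03 m).
It fails at once if the jar is shifted by more than 30 mm (distance of clear_jar from where it was at the start of the episode above 0.03 m).
It also fails if it takes over 40 s, if anything falls off the work surface, if the arm or the gripper's body presses on something with over 40 N, if the wrist force passes 120 N, or if a joint passes its speed limit or range.

### The arm

A 6-joint arm with a two-finger parallel gripper is mounted at the origin on a cart in front of the work surface, level with it; the furniture and walls round the work are solid. World frame = base frame: x ahead of the robot, y to its left, z up, the work surface at z = 0. Lengths are in m, angles in degrees, forces in N, time in s.
With the tool pointing down it reaches from about 0.275 to 0.875 m from the base axis. Payload 12.5 kg.
Tool frame: the origin (TCP) lies midway between the tips of the shut fingers; the grasp point (between the pads) lies r.grip_point_offset behind it (r.grip_point_offset is the distance from the TCP to the grasp point, in m); z points along the fingers, y is the line along which they close (so a half turn about z gives the same grasp; the last joint's range is limited). The gripper opens to 85 mm and grips with 20 to 120 N. Pads are 22 mm wide; open, the fingers measure 114 mm over their backs; the gripper's body (76 mm by 85 mm) begins 54 mm behind the grasp point. The pads swing forward as they close: fully open they stand 13 mm farther back than shut.
Start: joints at [-69.878, 20.094, 94.641, -0, 65.266, -4.847], TCP at [0.232, -0.499, 0.231] pointing down, gripper open.
Joint ranges: [-157.81, 157.81], [-45, 120.19], [0.68, 151.7], [-89.99, 269.99], [4.06, 180], [-164.3, 164.3]. Speed limits (degrees/s): [127.2, 127.2, 159.86, 180, 180, 180].

### API

Orientations are given as [roll, pitch, yaw] about the fixed x, y, z axes, in that order (R = Rz(yaw) Ry(pitch) Rx(roll)).
In Python, from rig import r, viewer gives the robot as it stands. The module is installed in compiled form; this text tells all that it offers.
- The arm moves only by the tool servo_tool, never from a script. Its argument "steps" is text: rows parted by semicolons, each of 5 numbers parted by spaces: the opening in per cent of the stroke, from 0 (shut) to 100 (fully open), then the shift along the tool's x, y, z in cm, then the turn about the tool's z in degrees. In form: grip x y z spin; .... A call has 1 to 20 rows; each row shifts and turns the commanded pose from where the row before left it, along the tool's axes as they then stand; what a row does not reach is not made up. A row lasts 1/8 s, in which the tool goes at most 62.5 mm and 10.7 degrees, less where a joint would pass 70% of its speed; a pose out of reach is approached as far as the arm can. A call is refused whole if a number of a shift passes 6.25 or a number of a turn 10.7, either way. A call with a gripper value outside its range is refused whole. The fingers move at their own pace and stop on an object; the grip force is fixed at half the most. Time passes only in rows, so rows that do not move let the fingers close. It gives the time, the measured TCP pose, the force, the opening and the grip force at its end, in the units of the state.
- r.get_obs(): the state, without advancing time (a new reading comes with each control period).
- viewer.camera(name): name is "side" or "top"; returns a dict with "color" (480x640x3 uint8, red, green, blue), "depth" (480x640 float32, m along the optical axis (not along the pixel's ray), 0 where there is no reading), "vfov" (degrees; the focal length in pixels is half the picture's height over the tangent of half this angle, whatever the lens; pixels are square), "cx", "cy" (the principal point, pixels), "D" ([k1, k2, p1, p2, k3] as OpenCV has them; the pictures are not rectified), "R" (3x3) and "t" (3): a world point X has camera coordinates R X + t. Camera axes: x right, y down, z forward; pixel columns grow to the right and rows downward; lengths in m; the calibration is good to about 2 mm. A picture is of the moment at which its call begins.
- r.sign_off(): hands the job in; it is judged then, once.
Trained networks look in a picture, given as the dict that the camera call returned (one of the last four; its "shot" number tells which), for a name from the list of things; names that differ only in an ending like _2 or _b are one class to them, and where a whole thing is asked for, a point or a joint stands for the part that bears it (a point fixed in the world has none). Each returns a list of dicts, best first, with "confidence" (0 to 1); they miss things now and then, are a little off and sometimes report something else, mostly with a low value. They report only what shows in the picture. A call takes as long as a camera call.
- viewer.recognise(target, picture): "position" ([row, column] in pixels, amid what is visible of it).
- viewer.trace(target, picture): "pixels" (480x640 bool, what is visible of it) and "position" ([row, column] in pixels, amid what is visible of it).
The state is a dict: "clock": time; "joint_positions": joint angles; "qvel": joint speeds; "tau": joint torques, N m; "tool_pos": TCP position; "ee_rot": TCP orientation; "ft_force": force on the tool from outside, world axes, zero at the start; "wrist_torque": the same for the moment, N m; "grip_width": finger opening in m; "grip_force": force on a finger pad.
Only numpy, scipy, OpenCV 4.12 (cv2) and the standard library are available. Lean on these libraries where they do the work, as an engineer would, in place of code of your own. Each camera call takes 0.05 s, during which the arm holds its last target. There are 200 camera calls.

## Working session

There is one attempt and no reset: what is moved stays moved. The work goes in short steps, Python scripts to look and compute and a tool call to move; the robot and the scene stay as the last step left them, time stands still between calls to the robot, and variables do not carry over. Pictures are saved under pics/ and viewed, at most 10 in all, crops included, and the job is handed in when it is done.

Besides the shell and the picture viewer there is one more tool, called after ">>>" as name(argument=value, ...), one argument or row to a line, values as JSON. servo_tool: Moves the arm, as the interface text tells. Its arguments: {"type":"object","properties":{"steps":{"type":"string"}},"required":["steps"]}

```bash
mkdir -p pics
cat > h.py <<'E'
import numpy as np, cv2
from rig import r, viewer
def K(c):
    f=240/np.tan(np.radians(c["vfov"])/2); return np.array([[f,0,c["cx"]],[0,f,c["cy"]],[0,0,1.]])
def ray(c,rc):
    u=cv2.undistortPoints(np.array([[[rc[1],rc[0]]]],float),K(c),np.array(c["D"],float)).ravel()
    R=np.array(c["R"]);t=np.array(c["t"])
    return -R.T@t, R.T@np.array([u[0],u[1],1])
def pt(c,rc,d=None):
    if d is None:
        i,j=int(round(rc[0])),int(round(rc[1])); p=c["depth"][i-2:i+3,j-2:j+3]; d=np.median(p[p>0])
    o,v=ray(c,rc); return o+v*d
def cloud(c,mask):
    ii,jj=np.nonzero(mask&(c["depth"]>0))
    u=cv2.undistortPoints(np.stack([jj,ii],1).astype(float)[:,None],K(c),np.array(c["D"],float))[:,0]
    d=c["depth"][ii,jj]; P=np.c_[u,np.ones(len(u))]*d[:,None]
    return (P-np.array(c["t"]))@np.array(c["R"])
def proj(c,X):
    return cv2.projectPoints(np.array(X,float).reshape(-1,1,3),cv2.Rodrigues(np.array(c["R"],float))[0],np.array(c["t"],float),K(c),np.array(c["D"],float))[0][:,0]
E
python3 - <<'E'
from h import *
np.set_printoptions(precision=4,suppress=True)
print(r.get_obs(), r.grip_point_offset)
for n in ["side","top"]:
    c=viewer.camera(n); cv2.imwrite(f"pics/{n}0.png",c["color"][...,::-1])
    print(n,c["vfov"],-np.array(c["R"]).T@c["t"])
    for t in ["panel","breaker_top","selector_grip","selector_bar","pliers","black_tape","clear_jar","charger"]:
        try:
            for d in viewer.trace(t,c)[:2]:
                m=d["pixels"]; P=cloud(c,m)
                print(t,round(d["confidence"],2),np.array(d["position"]),m.sum(),np.median(P,0) if len(P) else None)
                if t=="panel" and d["confidence"]>.5:
                    q=P
                    for _ in range(8):
                        A=np.c_[q[:,:2],np.ones(len(q))]; s=np.linalg.lstsq(A,q[:,2],rcond=None)[0]
                        e=P[:,2]-np.c_[P[:,:2],np.ones(len(P))]@s; q=P[abs(e)<.004]
                    nn=np.array([-s[0],-s[1],1]);nn/=np.linalg.norm(nn)
                    print("plane",s,"tilt",np.degrees(np.arccos(nn[2])),"upslope yaw",np.degrees(np.arctan2(s[1],s[0])),len(q),"rect",cv2.minAreaRect(q[:,:2].astype(np.float32)))
        except Exception as e: print(t,e)
E
```

```text
{'clock': 0.0, 'joint_positions': array([-69.876 ,  20.1238,  94.6767,   0.0012,  65.2662,  -4.8463]), 'qvel': array([ 0.01  , -0.0327, -0.0409,  0.0248, -0.1544,  0.0601]), 'tau': array([  0.0006, -50.6106, -29.1409,  -0.    ,   0.0046,  -0.    ]), 'tool_pos': array([ 0.2321, -0.4983,  0.2308]), 'ee_rot': array([-179.9337,   -0.0068,   24.9697]), 'ft_force': array([ 0.1403, -0.7638, -0.0875]), 'wrist_torque': array([ 0.0325, -0.03  , -0.0127]), 'grip_force': 0.0, 'grip_width': 0.08551400772732676} 0.0187
side 44.70058368298348 [0.3891 0.9581 0.8706]
panel 0.55 [251.3 335.1] 5554 [0.5139 0.0396 0.1091]
plane [ 0.3643  0.0013 -0.0822] tilt 20.019334865586032 upslope yaw 0.20993079444349347 4341 rect ((0.5175838470458984, 0.02972281724214554), (0.24501961469650269, 0.1551913321018219), 89.82647705078125)
panel 0.55 [207.3 355.1] 116 [ 0.5166 -0.2631  0.0081]
plane [0.0054 0.025  0.0116] tilt 1.463831945612127 upslope yaw 77.77906402367864 109 rect ((0.5313458442687988, -0.25770604610443115), (0.046671073883771896, 0.08123699575662613), 6.190122604370117)
breaker_top 0.61 [275.  358.9] 
[... 388 characters left out ...]
644302673 [0.4942 0.008  1.0468]
panel 0.59 [245.4 300.7] 8978 [0.5235 0.0291 0.1115]
plane [ 0.365  -0.0003 -0.083 ] tilt 20.05091656251302 upslope yaw -0.04144015832544578 7133 rect ((0.5202957391738892, 0.028522133827209473), (0.24250058829784393, 0.1575174331665039), 89.46440887451172)
selector_grip 0.48 [259.8 332.1] 200 [ 0.4941 -0.0313  0.1285]
selector_bar 0.52 [258.1 332.5] 208 [ 0.4961 -0.0309  0.1281]
pliers 0.69 [243. 410.] 761 [ 0.5284 -0.2233  0.0088]
black_tape 0.64 [211.6 381.2] 278 [ 0.5898 -0.1392  0.0179]
clear_jar 0.57 [268.1 208.1] 942 [0.4815 0.2213 0.083 ]
clear_jar 0.54 [258.1 331.3] 226 [ 0.4939 -0.0329  0.1275]
charger 0.88 [211.3 248. ] 27140 [0.5954 0.14   0.1322]
```

Run:
```python
import cv2
a=cv2.imread("pics/top0.png")[150:330,170:440]; b=cv2.imread("pics/side0.png")[170:380,220:460]
cv2.imwrite("pics/topc.png",cv2.resize(a,(800,533),interpolation=cv2.INTER_CUBIC))
cv2.imwrite("pics/sidec.png",cv2.resize(b,(680,595),interpolation=cv2.INTER_CUBIC))
```

```text
(no output)
```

View pics/topc.png

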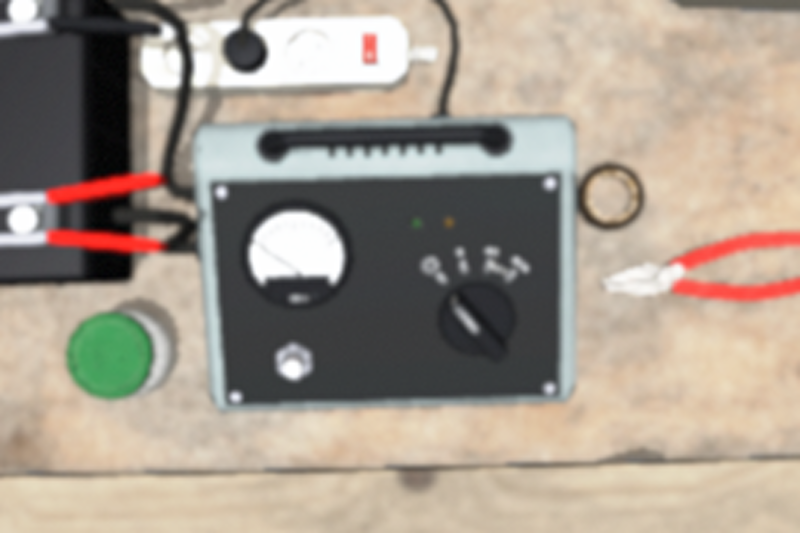

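View pics/sidec.png

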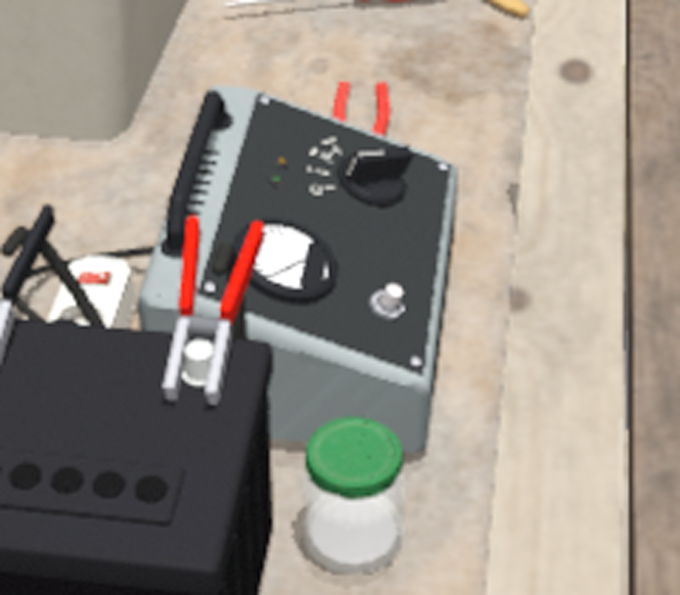

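The top view shows the panel practically at yaw 0: selector skirt near full-image row 257, col 331, popped breaker end near row 273, col 268.5. The side view shows the breaker end near row 273, col 359. All of it is free of clutter.

Run:
```python
from h import *
np.set_printoptions(precision=4,suppress=True)
s=viewer.camera("side");t=viewer.camera("top")
def tri(a,b):
    (o1,v1),(o2,v2)=ray(t,a),ray(s,b); k=np.linalg.lstsq(np.c_[v1,-v2],o2-o1,rcond=None)[0]
    p,q=o1+v1*k[0],o2+v2*k[1]; return (p+q)/2,np.linalg.norm(p-q)
for n in ["breaker_top","selector_grip"]:
    for c in (s,t):
        for d in viewer.recognise(n,c)[:2]: print(n,c is t,d["confidence"],np.array(d["position"]))
print("breaker tri",tri((273.2,268.5),(273,359)))
def onplane(c,rc,h): # panel face z=.365x-.083, plane lifted h along the normal
    o,v=ray(c,rc); n=np.array([-.365,0,1.]); L=np.linalg.norm(n)
    k=(h*L-.083-n@o)/(n@v); return o+k*v
print("breaker top cam",onplane(t,(273.2,268.5),.018),"side",onplane(s,(273,359),.018))
print("selector skirt top cam",onplane(t,(257.3,331.3),.008))
# panel screws in top crop (px)
for x,y in [(221,191),(550,183),(550,388),(235,397)]: print(onplane(t,(150+y/2.963,170+x/2.963),0))
m=viewer.trace("selector_bar",t)[0]; P=cloud(t,m["pixels"])
h=(P[:,2]-.365*P[:,0]+.083)*np.cos(np.radians(20)); print("bar heights",np.percentile(h,[5,50,95]))
q=P[h>.022]; print(len(q),cv2.minAreaRect(q[:,:2].astype(np.float32)),q.mean(0),q.min(0),q.max(0))
# top-bar colour pixels for dial: depth-based bump, skirt+bar
M=np.zeros((480,640),bool); M[225:290,300:365]=1; P=cloud(t,M)
h=(P[:,2]-.365*P[:,0]+.083)*np.cos(np.radians(20))
for lo,hi in((.005,.012),(.024,.036)):
    q=P[(h>lo)&(h<hi)]; print(lo,len(q),cv2.minAreaRect(q[:,:2].astype(np.float32)),np.median(h[(h>lo)&(h<hi)]))
```

```text
breaker_top False 0.45 [273.6 357.8]
selector_grip False 0.74 [227.5 353.6]
selector_grip True 0.54 [259.5 331.3]
breaker tri (array([0.4687, 0.0964, 0.1021]), np.float64(0.003848627041633229))
breaker top cam [0.4708 0.096  0.108 ] side [0.4664 0.1009 0.1064]
selector skirt top cam [ 0.4997 -0.0328  0.1079]
[0.5896 0.1391 0.1322]
[ 0.5892 -0.0831  0.1321]
[ 0.4489 -0.0836  0.0808]
[0.4485 0.1394 0.0807]
bar heights [0.0197 0.031  0.0336]
152 ((0.4939553737640381, -0.03096621483564377), (0.05124509334564209, 0.012932909652590752), 40.12228775024414) [ 0.4935 -0.0316  0.1297] [ 0.4738 -0.0494  0.117 ] [ 0.5146 -0.0153  0.1408]
0.005 297 ((0.5022385716438293, -0.030160315334796906), (0.1473926454782486, 0.05074739456176758), 38.37080001831055) 0.007678197942684697
0.024 158 ((0.4925777018070221, -0.03179022669792175), (0.05127595365047455, 0.012696225196123123), 42.95357131958008) 0.0313251602604582
```

>>> servo_tool(
  steps="0 0 0 0 8.33; 0 0 0 0 8.33; 0 0 0 0 8.33; 0 0 -6 0 0; 0 0 -6 0 0; 0 0 -6 0 0; 0 0 -6 0 0; 0 2 -6 0 0; 0 4 -6 0 0; 0 4 -6 0 0; 0 4 -6 0 0; 0 4 -6 0 0; 0 4 -6 0 0; 0 1.5 0 0 0; 0 0 0 0 0; 0 0 0 0 0",
)

```text
clock: 3.25
tool_pos: [0.4397, 0.0594, 0.2312]
ee_rot: [180.0, 0.0, -0.1]
ft_force: [-0.7, -0.9, 0.1]
grip_width: 0.0001
grip_force: 0.0
```

>>> servo_tool(
  steps="0 1.5 -1.85 0 0; 0 1.9 -1.85 0 0; 0 0 0 5 0; 0 0 0 4 0; 0 0 0 2 0; 0 0 0 0 0; 0 0 0 0 0",
)

```text
clock: 4.12
tool_pos: [0.4748, 0.0969, 0.1224]
ee_rot: [-180.0, -0.1, -0.1]
ft_force: [-0.5, -0.3, -0.2]
grip_width: -0.0003
grip_force: 0.0
```

Run:
```python
from h import *
for i,(n,sl) in enumerate({"side":(slice(200,320),slice(290,430)),"top":(slice(215,305),slice(220,360))}.items()):
    c=viewer.camera(n); cv2.imwrite(f"pics/{n}1.png",cv2.resize(c["color"][sl][...,::-1],None,fx=4.5,fy=4.5,interpolation=cv2.INTER_CUBIC))
    if n=="side": print(proj(c,[r.get_obs()["tool_pos"],[.4757,.0965,.109],[.470,.0965,.107]]), r.get_obs()["tool_pos"])
```

```text
[[355.00184952 265.12151829]
 [354.54708311 270.10765795]
 [357.41046921 271.12044413]] [0.47492741 0.09706633 0.1225542 ]
```

View pics/side1.png

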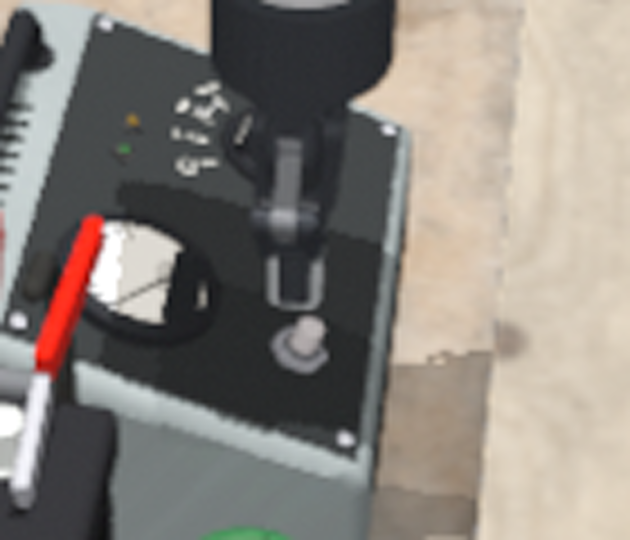

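>>> servo_tool(
  steps="0 0 0 1 0; 0 0 0 0.4 0; 0 0 0 0.2 0; 0 0 0 0 0",
)

```text
clock: 4.72
tool_pos: [0.474, 0.0975, 0.1049]
ee_rot: [180.0, 0.1, -0.0]
ft_force: [-0.3, -0.4, 0.4]
grip_width: -0.0
grip_force: 0.0
```

>>> servo_tool(
  steps="0 0.05 0 0.2 0; 0 0.05 0 0.1 0; 0 0 0 0 0",
)

```text
clock: 5.1
tool_pos: [0.4753, 0.0975, 0.1022]
ee_rot: [180.0, 0.0, -0.0]
ft_force: [0.0, 0.3, -0.6]
grip_width: -0.0005
grip_force: 0.0
```

>>> servo_tool(
  steps="0 0 0 0.15 0; 0 0 0 0 0",
)

```text
clock: 5.35
tool_pos: [0.4755, 0.0975, 0.1012]
ee_rot: [-180.0, -0.0, -0.0]
ft_force: [-2.1, -0.8, 7.0]
grip_width: -0.0
grip_force: 3.4
```

>>> servo_tool(
  steps="0 0 0 0.15 0; 0 0 0 0 0",
)

```text
clock: 5.6
tool_pos: [0.4757, 0.0975, 0.1006]
ee_rot: [-180.0, -0.0, -0.0]
ft_force: [-6.1, -0.5, 21.7]
grip_width: -0.0002
grip_force: 10.5
```

>>> servo_tool(
  steps="0 0 0 -2 0; 0 0 0 -4 0; 40 0 0 -4 0; 40 1 4.3 0 0; 40 1 4.3 0 0; 40 0 4.3 0 0; 40 0 0 0 -10.1; 40 0 0 0 -10.1; 40 0 0 0 -10.1; 40 0 0 0 -10.1; 40 0 0 0 0; 40 0 0 0 0",
)

```text
clock: 7.1
tool_pos: [0.4953, -0.0315, 0.1992]
ee_rot: [-180.0, 0.0, 40.2]
ft_force: [-0.2, -0.5, -0.8]
grip_width: 0.0338
grip_force: 0.0
```

Run:
```python
from h import *
c=viewer.camera("side"); cv2.imwrite("pics/side2.png",cv2.resize(c["color"][190:310,290:430][...,::-1],None,fx=4.5,fy=4.5,interpolation=cv2.INTER_CUBIC))
print(r.get_obs()["tool_pos"],r.get_obs()["ee_rot"],r.get_obs()["ft_force"])
```

```text
[ 0.49534778 -0.03155271  0.19926481] [1.79999551e+02 1.74781714e-03 4.01984933e+01] [0.2962523  0.21161841 0.46527558]
```

View pics/side2.png

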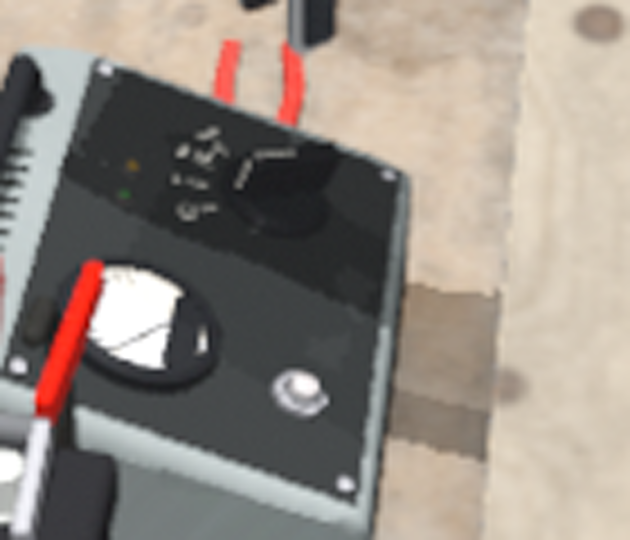

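The button at crop (303,383) now sits low in its neck, so the breaker has latched. The selector is still at off, so I lower onto the bar.

>>> servo_tool(
  steps="40 0 0 3 0; 40 0 0 2.5 0; 40 0 0 1.5 0; 40 0 0 0.5 0; 40 0 0 0.3 0; 40 0 0 0 0",
)

```text
clock: 7.9
tool_pos: [0.4956, -0.0316, 0.1217]
ee_rot: [180.0, -0.0, 40.4]
ft_force: [-0.2, 0.6, 0.9]
grip_width: 0.0343
grip_force: 0.0
```

>>> servo_tool(
  steps="40 0 0 0.15 0; 20 0 0 0 0; 20 0 0 0 0; 10 0 0 0 0; 0 0 0 0 0; 0 0 0 0 0; 0 0 0 0 0",
)

```text
clock: 8.78
tool_pos: [0.4934, -0.0295, 0.1201]
ee_rot: [-179.7, 0.1, 40.3]
ft_force: [-12.4, 16.9, 14.5]
grip_width: 0.0113
grip_force: 57.4
```

>>> servo_tool(
  steps="0 0 -0.15 0 0; 0 0 -0.15 0 0; 0 0 0 0 0",
)

```text
clock: 9.15
tool_pos: [0.4933, -0.0291, 0.1202]
ee_rot: [-180.0, -0.0, 40.4]
ft_force: [-3.8, 1.6, 6.2]
grip_width: 0.0114
grip_force: 57.6
```

Run:
```python
from h import *
o=r.get_obs();print(o["tool_pos"],o["ee_rot"],o["ft_force"],o["wrist_torque"],o["joint_positions"])
```

```text
[ 0.4933198  -0.02912364  0.12017571] [-1.79990236e+02 -3.49133988e-03  4.03743687e+01] [-3.84174644  1.59194349  6.20991948] [ 0.13799508  0.52623356 -0.1564673 ] [-8.78271778e+00  2.32104957e+01  1.08462325e+02  1.20841183e-02
  4.83322830e+01  4.08348792e+01]
```

>>> servo_tool(
  steps="0 0 0 0 7; 0 0 0 0 7; 0 0 0 0 7; 0 0 0 0 0",
)

```text
clock: 9.65
tool_pos: [0.4935, -0.0299, 0.1206]
ee_rot: [179.9, 0.0, 19.3]
ft_force: [-7.3, -3.9, 12.7]
grip_width: 0.0106
grip_force: 59.8
```

>>> servo_tool(
  steps="0 0 0 0 7; 0 0 0 0 7; 0 0 0 0 7; 0 0 0 0 0",
)

```text
clock: 10.15
tool_pos: [0.4936, -0.0305, 0.1204]
ee_rot: [179.9, -0.0, -1.7]
ft_force: [-6.3, -10.0, 8.5]
grip_width: 0.0102
grip_force: 59.9
```

Run:
```python
from h import *
o=r.get_obs();print(o["tool_pos"],o["ee_rot"],o["ft_force"],o["wrist_torque"])
c=viewer.camera("side"); cv2.imwrite("pics/side3.png",cv2.resize(c["color"][190:310,290:430][...,::-1],None,fx=4.5,fy=4.5,interpolation=cv2.INTER_CUBIC))
```

```text
[ 0.49363443 -0.0304651   0.12040793] [ 1.79893480e+02 -4.14272738e-02 -1.69612333e+00] [ -6.29831537 -10.00236103   8.46344196] [-1.3023541   0.4064228   0.06553606]
```

View pics/side3.png

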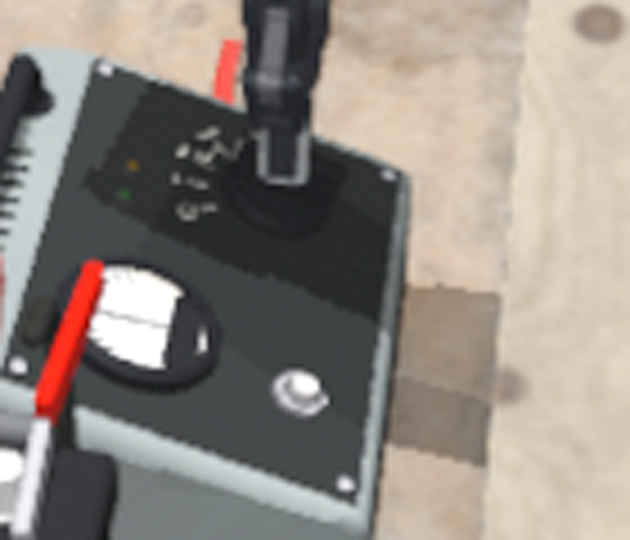

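The dial turned along with the fingers (bar at crop (283,165)) and the meter needle has moved. I carry on turning.

>>> servo_tool(
  steps="0 0 0.12 0 7; 0 0 0 0 7; 0 0 0 0 7; 0 0 0 0 0",
)

```text
clock: 10.7
tool_pos: [0.4934, -0.0311, 0.1203]
ee_rot: [180.0, -0.0, -22.7]
ft_force: [-4.8, -5.4, 7.8]
grip_width: 0.0101
grip_force: 68.5
```

>>> servo_tool(
  steps="0 0 0 0 6; 0 0 0 0 6; 0 0 0 0 6; 0 0 0 0 0",
)

```text
clock: 11.2
tool_pos: [0.4934, -0.0317, 0.1199]
ee_rot: [179.9, -0.1, -40.7]
ft_force: [-3.7, -11.9, 2.1]
grip_width: 0.0101
grip_force: 84.3
```

Run:
```python
from h import *
o=r.get_obs();print(o["tool_pos"],o["ee_rot"],o["ft_force"],o["wrist_torque"])
for n,sl in {"side":(slice(190,310),slice(290,430)),"top":(slice(215,305),slice(230,370))}.items():
    c=viewer.camera(n); cv2.imwrite(f"pics/{n}4.png",cv2.resize(c["color"][sl][...,::-1],None,fx=4.5,fy=4.5,interpolation=cv2.INTER_CUBIC))
    for d in viewer.trace("selector_bar",c)[:1]:
        P=cloud(c,d["pixels"]); print(n,d["confidence"],d["position"],len(P))
```

```text
[ 0.493365   -0.03172607  0.11988103] [ 1.79921173e+02 -6.75197035e-02 -4.06581008e+01] [ -3.69690498 -11.9231299    2.06639082] [-0.87273108  0.0400868   0.49794286]
```

View pics/side4.png

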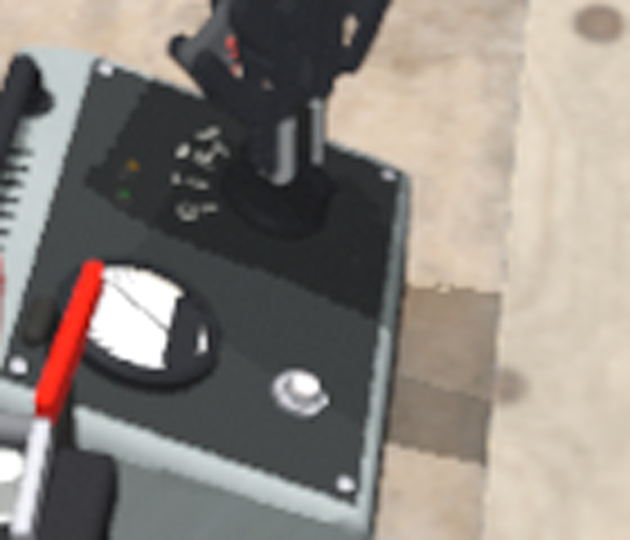

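View pics/top4.png

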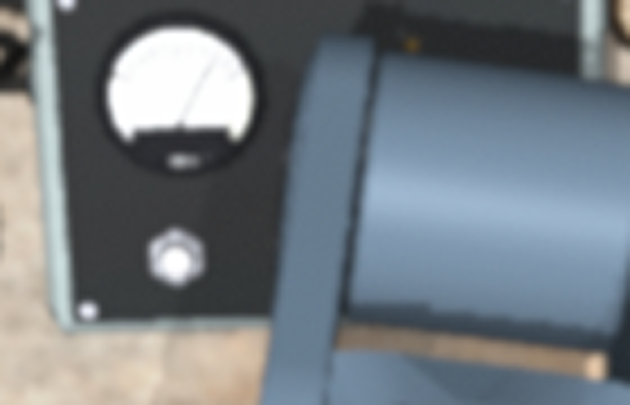

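The needle moved again (top crop tip (215,60)), the breaker is still in, and the pad width is unchanged, so the bar is still square in the grip. I add a slight overdrive and dwell.

>>> servo_tool(
  steps="0 0 0.08 0 1.5; 0 0 0 0 0; 0 0 0 0 0; 0 0 0 0 0; 0 0 0 0 0",
)

```text
clock: 12.02
tool_pos: [0.4929, -0.0319, 0.1203]
ee_rot: [180.0, -0.1, -42.1]
ft_force: [-4.6, -7.5, 7.4]
grip_width: 0.0106
grip_force: 82.3
```

Run:
```python
from h import *
o=r.get_obs();print(o["tool_pos"],o["ee_rot"],o["ft_force"],o["wrist_torque"],o["grip_width"],o["grip_force"])
c=viewer.camera("top")
for n in ["pliers","black_tape","clear_jar"]:
    for d in viewer.recognise(n,c)[:1]: print(n,d["position"],d["confidence"])
```

```text
[ 0.49292452 -0.03193691  0.12026749] [ 1.79951138e+02 -5.56010077e-02 -4.20805816e+01] [-4.55103209 -7.4953067   7.43298973] [-0.55144723  0.56258478  0.4093231 ] 0.010622519810518273 82.32253428082913
pliers [246.3, 416.4] 0.94
black_tape [214.2, 380.5] 0.53
clear_jar [267.6, 206.1] 0.8
```

```bash
python3 -c "
from rig import r
print(r.sign_off())"
```

```text
the job is handed in; nothing more can be done
None
```

I latched the breaker with the selector at off, then turned the selector to load test and handed the job in with the fingers still holding it there. The hidden bar's angle is inferred from the tool's turn and wrist torque, the pliers, tape and jar were never touched, and no verdict came back.

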